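Press a new handle onto a carving gouge and bed the tool in its foam

ROBOT

A 6-joint arm with a two-finger parallel gripper is mounted at the origin on the work surface. World frame = base frame: x ahead of the robot, y to its left, z up, the work surface at z = 0. Lengths are in m, angles in rad, forces in N, time in s.
With the tool pointing down it reaches from about 0.35 to 0.725 m from the base axis. Payload 4.3 kg.
Tool frame: the origin (TCP) lies midway between the tips of the shut fingers; the grasp point (between the pads) lies 19 mm behind it; z points along the fingers, y is the line along which they close (so a half turn about z gives the same grasp; the last joint's range is limited). The gripper opens to 85 mm and grips with 20 to 120 N. Pads are 22 mm wide; open, the fingers measure 114 mm over their backs; the gripper's body (76 mm by 85 mm) begins 54 mm behind the grasp point. The pads swing forward as they close: fully open they stand 13 mm farther back than shut.
Start: joints at [1.229, 0.377, 0.081, 1.274, 0, 1.46], TCP at [0.132, 0.56, 0.231] pointing down, gripper open.
Joint ranges: [-2.72, 2.72], [-0.84, 1.66], [-1.02, 1.22], [-1.77, 2.12], [-1.37, 1.28], [-3.14, 3.14]. Speed limits (rad/s): [2.57, 2.57, 3.14, 3.14, 3.14, 3.14].

INTERFACE

Orientations are given as a unit quaternion [w, x, y, z].
In Python, from cell import observe, camera, workorder, find_in, mark_of gives the robot as it stands.
- The arm moves only by the shell command python3 -m creep 'ROWS' [FORCE]. ROWS is JSON, a list that holds one entry, the list of rows, each a list of 7 numbers: the turn, a rotation vector about the tool's x, y, z in rad, then the shift along the tool's x, y, z in cm, then the closure, from 0 (fully open) to 1 (shut). In form: [[[wx, wy, wz, tx, ty, tz, jaw], ...]]. A call has 1 to 20 rows; each row shifts and turns the commanded pose from where the row before left it, along the tool's axes as they then stand; what a row does not reach is not made up. A row lasts 1/8 s, in which the tool goes at most 62.5 mm and 10.7 degrees, less where a joint would pass 70% of its speed; a pose out of reach is approached as far as the arm can. A call with a gripper value outside its range is refused whole. The fingers move at their own pace and stop on an object; FORCE is the grip in N (left out, the last holds). Time passes only in rows, so rows that do not move let the fingers close. It gives the time, the measured TCP pose, the force, the opening and the grip force at its end, in the units of the state.
- observe(): the state, without advancing time (a new reading comes with each control period).
- camera(name): name is "scene" or "top" or "wrist"; returns a dict with "frame" (384x512x3 uint8, red, green, blue), "z_map" (384x512 float32, m along the optical axis (not along the pixel's ray), 0 where there is no reading), "camera_matrix" (3x3 intrinsics, pixels), "rvec" (rotation vector, rad) and "tvec" (3), from world to camera coordinates, as OpenCV has them. Camera axes: x right, y down, z forward; pixel columns grow to the right and rows downward; lengths in m; the calibration is good to about 2 mm. A picture is of the moment at which its call begins.
- workorder.sign_off(): hands the job in; it is judged then, once.
Trained networks look in a picture, given as the dict that the camera call returned (one of the last four; its "shot" number tells which), for a name from the list of things; names that differ only in an ending like _2 or _b are one class to them, and where a whole thing is asked for, a point or a joint stands for the part that bears it (a point fixed in the world has none). Each returns a list of dicts, best first, with "conf" (0 to 1); they miss things now and then, are a little off and sometimes report something else, mostly with a low value. They report only what shows in the picture. A call takes as long as a camera call. They do not tell look-alikes from the thing itself.
- find_in(picture, query): "location" ([x, y, z] in m, in world coordinates, good to about 4 mm: the middle of the surface that is visible of it).
- mark_of(picture, query): "location" ([x, y, z] in m, in world coordinates, good to about 4 mm: a listed point, or the origin of a listed thing).
The state is a dict: "time": time; "joint_positions": joint angles; "qvel": joint speeds; "joint_torque": joint torques, N m; "ee_pos": TCP position; "tcp_rot": TCP orientation; "force": force on the tool from outside, world axes, zero at the start; "moment": the same for the moment, N m; "opening": finger opening in m; "grasp_force": force on a finger pad.
Only numpy, scipy, OpenCV 4.12 (cv2) and the standard library are available. Lean on these libraries where they do the work, as an engineer would, in place of code of your own. Each camera call takes 0.05 s, during which the arm holds its last target. There are 200 camera calls.

TASK

Press the loose handle fully home on the gouge lying in the bench press by pumping the clamp's trigger, not by pushing the jaw or the handle by hand; then push the release lever until the jaw has run all the way back. Lift the finished gouge out and lay it down, without dropping it, in the empty foam pocket of the tool tray so that it sits right down in its cut-out. Leave the mallet, the oilstone, the carved rosette and the other gouge where they are.

Things in the scene. Friction and masses are not known exactly. Their poses are not given: they have to be found in the camera images.
- press: Black one-hand ratchet bar clamp lying on its side on a fixed plywood board (244 x 206 x 15 mm). Origin: centre of the board's underside; x along the bar to the moving jaw, y to the work side. In mm: plate face x -4, work axis y 69 z 50, body x -120..-6 y -21..31, grip x -72..-44 y -113..-11, V-saddle x 80..104 (z under 46), bar y -2..16. All of it is below z 66.
- plate_slot (a point): Where the work axis meets the working face of the slotted steel plate (8 mm thick, 44 mm wide, top at 64 mm; slot 11 mm wide, open at the top). Axes as the press.
- jaw (a joint): Travel of the moving jaw towards the plate, m: 0 = fully open (pad 165 mm from the plate), about 0.048 when the handle is home, at most 0.060. A ratchet with 6 mm teeth holds it against a spring of 6 to 8 N that pulls it back to 0.
- jaw_head: The moving jaw on the bar's end: black, 27 x 99 x 34 mm, with a rubber pad facing the plate. Its origin is a reference point at bench height under the work axis, 165 mm from the pad's face towards the plate; axes as the press. Not to be pushed by hand.
- trigger (a joint): Trigger angle, rad: 0 = at rest, 0.47 = squeezed to the grip; springs back. Each full stroke (0.40 or more) draws the jaw in by one 6 mm tooth; as the trigger returns (to under 0.05 before the next stroke) the jaw drops back up to 2.5 mm onto the tooth. Needs 3 to 7 N at the pad, about 11 N while the handle goes on; with the handle home it stops hard part way (push no harder than 20 N).
- trigger_pad (a point): Middle of the trigger's front face, 85 mm from its pivot: push here towards the press's -x, from the free space in front. Its x axis is the face's outward normal. The lever is 18 mm thick (41..59 mm above the bench) and reaches 33 mm beyond this point. From rest to fully squeezed the point travels 39 mm towards the press's -x and 6 mm towards its -y.
- release (a joint): Angle of the release lever, rad: 0 = at rest (ratchet holds), 0.30 = fully pushed; springs back. From about 0.15 the ratchet lets go; keep it pushed about 0.5 s, until the jaw is back at 0.
- release_pad (a point): Middle of the rear face of the release lever, a grey thumb tab behind the grip (8 mm deep, 50 mm long, 40..60 mm above the bench), 48 mm from its pivot. Push it towards the press's +x, from the free space behind: it travels 14 mm and takes about 2 to 3 N.
- gouge: Steel part of the loose gouge in the press: blade 16 mm wide, shank 8 mm, round bolster 18 mm wide and 6 mm thick, tang. Origin: on the tool's axis at the bolster's blade-side face, which bears on the plate. x towards the handle's butt; cutting edge at x -88 mm. In the press it lies 50 mm high with the press's axes. Tool 0.14 kg, balances 30 mm behind the origin.
- handle_mid (a point): Centre of the new wooden handle, on its axis: octagonal, 26 mm across flats, 110 mm long, two flats upright; x towards the butt. With the handle home it is 61 mm from the gouge's origin. Grip the tool 10 to 25 mm from here towards the blade.
- handle (a joint): How far the handle still stands off the bolster, m: 0 = fully home (ferrule tight on the bolster), up to 0.016 at the start. A tight push fit: it takes 18 N and stays wherever it is.
- foam_pocket (a point): Empty cut-out in a dark foam block of the tray: where the gouge's origin comes when seated, 35 mm above the bench; x to the handle's butt as the gouge's. Foam top 1 mm above it. Handle bay 29 mm wide, x -3..119 mm, floor 13 mm below; blade channel 20 mm wide, x -98..-3, floor 7 mm below; a finger channel crosses the block at x 18..66, 23 mm deep. Fits one way only.
- gouge2: Another gouge, dark handle, bedded in the foam block beside the empty one (pockets 93 mm apart). Origin at its bolster, axes as the gouge. Leave it alone.
- mallet: Turned wooden mallet standing on its head, 92 mm across, 232 mm tall; origin under its centre. Leave it alone.
- oilstone: Oilstone in a wooden case, 60 x 190 x 32 mm; origin under its centre. Leave it alone.
- rosette: Carved square wooden rosette, 96 x 96 x 33 mm; origin under its centre. Leave it alone.
Things that resemble listed ones, but are neither listed nor needed, are in the scene too. What is shaped like the gouge but blue is not meant.

How it is judged:
By the outcome, as a careful person would: the job done as asked, in the order asked, and still so for the second after the job is handed in, with the robot touching nothing.
It also fails if it takes over 67 s, if anything falls off the work surface, if the arm or the gripper's body presses on something with over 40 N, if the wrist force passes 120 N, or if a joint passes its speed limit or range.

## Working session

There is one attempt and no reset: what is moved stays moved. The work goes in short steps, Python scripts to look and compute and a shell command to move; the robot and the scene stay as the last step left them, time stands still between calls to the robot, and variables do not carry over. Pictures are saved under pics/ and viewed, at most 10 in all, crops included, and the job is handed in when it is done.

```bash
ls; mkdir -p pics; cat > h.py <<'E'
import numpy as np, cv2
from scipy.spatial.transform import Rotation as R
from cell import observe, camera, workorder, find_in, mark_of
def save(p,n,crop=None,s=1):
    im=p["frame"][...,::-1]
    if crop: im=im[crop[1]:crop[3],crop[0]:crop[2]]
    cv2.imwrite("pics/"+n,cv2.resize(im,None,fx=s,fy=s,interpolation=cv2.INTER_CUBIC))
def px(p,X):
    u,_=cv2.projectPoints(np.array([X],float),p["rvec"],p["tvec"],p["camera_matrix"],None); return u[0,0].round().astype(int)
def world(p,u,v):
    z=p["z_map"][v,u]; c=np.linalg.inv(p["camera_matrix"])@[u,v,1]*z
    Rm=cv2.Rodrigues(np.array(p["rvec"]))[0]; return Rm.T@(c-np.ravel(p["tvec"]))
def st():
    o=observe(); q=o["tcp_rot"]; r=R.from_quat([q[1],q[2],q[3],q[0]])
    return o,np.array(o["ee_pos"]),r
E
python3 - <<'E'
from h import *
np.set_printoptions(precision=4,suppress=True)
o=observe(); print(o)
ims=[]
for n in("scene","top"):
    p=camera(n); ims.append(p["frame"]); save(p,n+"0.png")
    for q in "press plate_slot jaw_head trigger_pad release_pad gouge handle_mid foam_pocket gouge2 mallet oilstone rosette".split():
        for d in mark_of(p,q)[:3]: print(n,q,round(d["conf"],2),np.array(d["location"]),px(p,d["location"]))
E
```

```text
pics
{'time': 0.0, 'joint_positions': array([ 1.2288,  0.3781,  0.0796,  1.2744, -0.    ,  1.4605]), 'qvel': array([ 0.0006, -0.0012, -0.0019, -0.0012,  0.0014,  0.0002]), 'joint_torque': array([  0.0001, -46.3606,  26.9875,   0.0208,  -0.0002,   0.    ]), 'ee_pos': array([0.1318, 0.559 , 0.2303]), 'tcp_rot': array([-0.0002,  0.1156,  0.9933, -0.001 ]), 'force': array([-0.4892,  0.8669, -0.3703]), 'moment': array([ 0.0005,  0.0286, -0.0119]), 'grasp_force': 0.0, 'opening': 0.0849535616018384}
scene press 0.82 [0.5056 0.2453 0.0008] [338 211]
scene press 0.64 [ 0.7796 -0.2409 -0.0001] [136 273]
scene plate_slot 0.76 [0.5749 0.2429 0.0475] [338 225]
scene plate_slot 0.4 [0.4406 0.2307 0.0487] [338 181]
scene release_pad 0.53 [0.452  0.3465 0.0516] [381 190]
scene gouge 0.82 [ 0.5229 -0.3019  0.0337] [144 179]
scene gouge 0.74 [0.2446 0.3802 0.0127] [390 143]
scene gouge 0.65 [0.5717 0.2404 0.0501] [337 223]
scene handle_mid 0.87 [0.3025 0.4041 0.0116] [398 159]
scene handle_mid 0.69 [0.5681 0.1674 0.0499] [309 217]
scene foam_pocket 0.75 [ 0.5486 -0.2106  0.0359] [172 191]
scene gouge2
[... 543 characters left out ...]
9 -0.3008  0.0307] [377 202]
top gouge 0.92 [0.2475 0.384  0.0126] [128 300]
top gouge 0.68 [0.5736 0.2434 0.0511] [181 181]
top handle_mid 0.97 [0.5705 0.1685 0.0449] [208 183]
top handle_mid 0.55 [0.3034 0.4    0.0136] [123 279]
top handle_mid 0.45 [ 0.7586  0.0029 -0.0001] [268 123]
top foam_pocket 0.66 [ 0.5474 -0.2096  0.0352] [344 193]
top foam_pocket 0.36 [0.4367 0.2316 0.0563] [183 231]
top gouge2 0.95 [ 0.5259 -0.3008  0.0307] [377 202]
top gouge2 0.92 [0.2475 0.384  0.0126] [128 300]
top gouge2 0.68 [0.5736 0.2434 0.0511] [181 181]
top mallet 0.69 [ 0.7824 -0.2395  0.0011] [351 116]
top oilstone 0.91 [0.7594 0.0034 0.0015] [268 122]
top rosette 0.95 [0.7684 0.2564 0.0026] [181 118]
```

View pics/scene0.png

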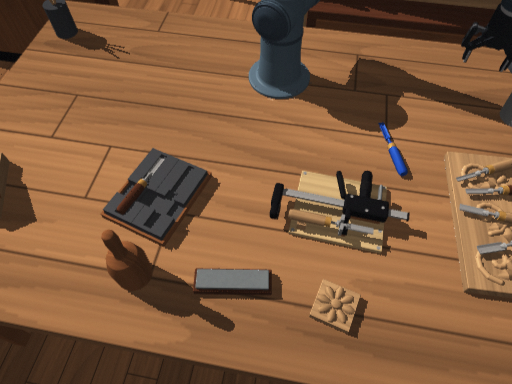

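View pics/top0.png

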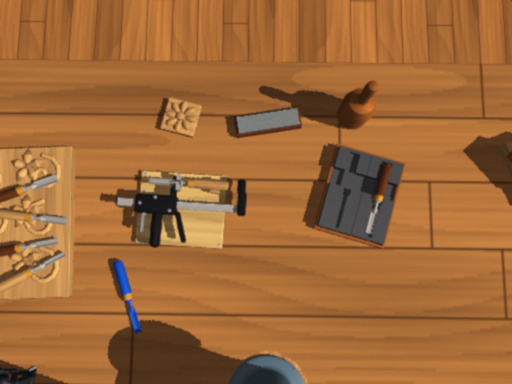

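The press is at about (181,210) in the top view, with its x axis along world -y. Candidates for the gouge:
- The light-handled one in the press: (181,181) top, (330,222) scene. This is the target.
- The blue look-alike: (125,290) top.
- The dark-handled gouge2 in the foam: (380,195) top.
- The tools on the left-hand rack: (30,185–265) top.

The empty pocket is left of gouge2, at (344,193) top. I'll move above the press for a close look.

```bash
python3 -m creep '[[[0,0,0,-4.4,-2.65,-0.7,0.5],[0,0,0,-4.4,-2.65,-0.7,1],[0,0,0,-4.4,-2.65,-0.7,1],[0,0,0,-4.4,-2.65,-0.7,1],[0,0,0,-4.4,-2.65,-0.7,1],[0,0,0,-4.4,-2.65,-0.7,1],[0,0,0,-4.4,-2.65,-0.7,1],[0,0,0,-4.4,-2.65,-0.7,1],[0,0,0,-4.4,-2.65,-0.7,1],[0,0,0,-4.4,-2.65,-0.7,1],[0,0,0.167,0,0,0,1],[0,0,0.167,0,0,0,1],[0,0,0.167,0,0,0,1],[0,0,0.167,0,0,0,1],[0,0,0.167,0,0,0,1],[0,0,0.167,0,0,0,1],[0,0,0.167,0,0,0,1],[0,0,0.167,0,0,0,1]]]'
python3 - <<'E'
from h import *
np.set_printoptions(precision=4,suppress=True)
o,x,r=st(); print(o["time"],x,r.as_matrix(),o["joint_positions"])
p=camera("wrist"); save(p,"w1.png",s=1.5)
for q in "press plate_slot jaw_head trigger_pad release_pad gouge handle_mid".split():
    for d in mark_of(p,q)[:3]: print(q,round(d["conf"],2),np.array(d["location"]),px(p,d["location"]))
E
```

```text
time: 3.55
ee_pos: [0.4994, 0.2006, 0.3013]
tcp_rot: [-0.0, 0.708, 0.706, 0.0]
force: [1.0, -0.1, 0.3]
opening: 0.0002
grasp_force: 0.0
3.55 [0.4994 0.2006 0.3013] [[ 0.0026  1.      0.0001]
 [ 1.     -0.0026  0.0001]
 [ 0.0001  0.0001 -1.    ]] [0.2641 0.2942 0.1425 1.419  0.0001 1.8374]
press 0.78 [ 0.5007  0.2457 -0.0002] [261 109]
plate_slot 0.95 [0.5702 0.2434 0.0507] [318 114]
trigger_pad 0.75 [0.4481 0.2289 0.0463] [220 126]
trigger_pad 0.22 [0.7549 0.0036 0.0012] [417 261]
release_pad 0.67 [0.7699 0.2571 0.0009] [458 100]
release_pad 0.61 [0.4524 0.351  0.0479] [219  17]
release_pad 0.16 [0.5739 0.2465 0.0488] [321 112]
gouge 0.85 [0.5736 0.2461 0.0498] [321 112]
handle_mid 0.74 [0.5686 0.1643 0.0517] [313 176]
```

View pics/w1.png

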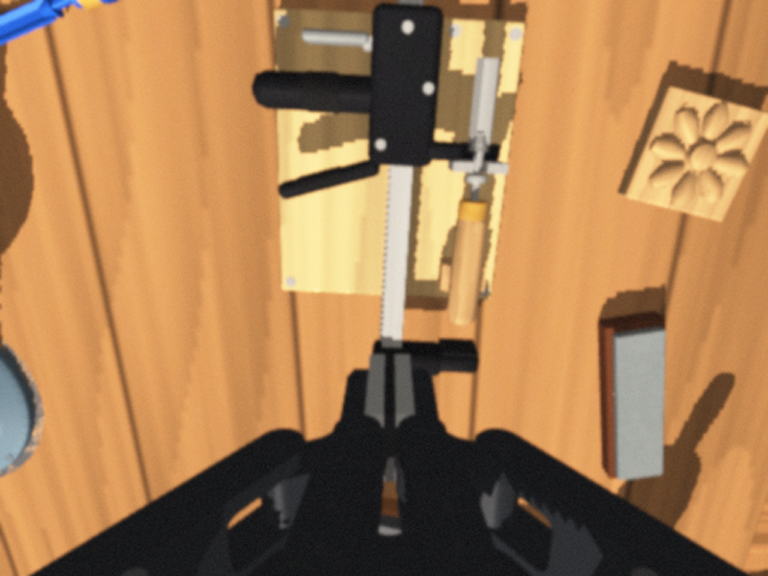

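The loose gouge lies vertically in this view: blade tip (487,60), bolster in the slotted plate (478,165), handle (468,260) with its butt at (463,322). Trigger is at (330,180), grip at (315,90), release tab at (335,38), jaw at (430,355). Next I'll fit the yaw and exact positions from depth.

```bash
cat > m.py <<'E'
from h import *
np.set_printoptions(precision=4,suppress=True)
def cloud(p):
    z=p["z_map"]; v,u=np.mgrid[:z.shape[0],:z.shape[1]]; K=p["camera_matrix"]
    c=np.stack([(u-K[0,2])/K[0,0]*z,(v-K[1,2])/K[1,1]*z,z],-1)
    W=(c-np.ravel(p["tvec"]))@cv2.Rodrigues(np.array(p["rvec"]))[0]
    W[z==0]=np.nan; return W
E
python3 - <<'E'
from m import *
for n in("wrist","top"):
    p=camera(n); W=cloud(p).reshape(-1,3); C=p["frame"].reshape(-1,3).astype(float)
    def sel(x0,x1,y0,y1,z0,z1): return np.all((W>[x0,y0,z0])&(W<[x1,y1,z1]),1)
    def show(name,m,bins,ax):
        print(n,name,m.sum())
        if ax=='y':
            for b in bins:
                k=m&(abs(W[:,1]-b)<.004)
                if k.sum()>2: print('  y',b,'x',np.percentile(W[k,0],[2,50,98]),'z',np.percentile(W[k,2],[5,95]))
        else:
            for b in bins:
                k=m&(abs(W[:,0]-b)<.004)
                if k.sum()>2: print('  x',b,'y',np.percentile(W[k,1],[2,50,98]),'z',np.percentile(W[k,2],[5,95]))
    show('handle',sel(.54,.61,.09,.22,.045,.075),[.11,.13,.15,.17,.19],'y')
    show('blade',sel(.54,.61,.25,.35,.045,.075),[.28,.30,.32],'y')
    show('bar',sel(.48,.54,.10,.23,.03,.075),[.11,.13,.15,.17,.19,.21],'y')
    show('trig',sel(.38,.49,.19,.26,.03,.075),[.40,.41,.42,.43,.44,.45,.46],'x')
    show('rel',sel(.40,.485,.32,.40,.03,.075),[.42,.43,.44,.45,.46,.47],'x')
    show('grip',sel(.36,.485,.26,.33,.03,.08),[.39,.42,.45],'x')
    show('jaw',sel(.48,.62,.05,.115,.03,.09),[.51,.54,.57],'x')
    k=sel(.35,.65,.1,.40,.010,.020)
    q=W[k][:,:2]; rect=cv2.minAreaRect(q.astype(np.float32)*1000); print('board',rect)
E
```

```text
wrist handle 1663
  y 0.11 x [0.5537 0.5646 0.5729] z [0.0554 0.0618]
  y 0.13 x [0.5508 0.5619 0.5765] z [0.0552 0.0638]
  y 0.15 x [0.5501 0.5622 0.5775] z [0.0477 0.0636]
  y 0.17 x [0.553  0.564  0.5783] z [0.0544 0.0638]
  y 0.19 x [0.5542 0.5649 0.579 ] z [0.0534 0.0638]
wrist blade 1262
  y 0.28 x [0.5633 0.5719 0.5801] z [0.0468 0.0503]
  y 0.3 x [0.5644 0.573  0.5813] z [0.0465 0.0502]
  y 0.32 x [0.5654 0.574  0.5827] z [0.0467 0.05  ]
wrist bar 1481
  y 0.11 x [0.4893 0.4989 0.5098] z [0.0521 0.055 ]
  y 0.13 x [0.4908 0.5015 0.5101] z [0.0527 0.0552]
  y 0.15 x [0.4921 0.5014 0.5107] z [0.053  0.0552]
  y 0.17 x [0.4933 0.5026 0.5119] z [0.0522 0.0554]
  y 0.19 x [0.4946 0.5038 0.5139] z [0.0528 0.0553]
  y 0.21 x [0.496  0.5049 0.5149] z [0.0528 0.0553]
wrist trig 870
  x 0.41 y [0.224  0.2304 0.2371] z [0.0549 0.06  ]
  x 0.42 y [0.2252 0.2327 0.2394] z [0.0548 0.06  ]
  x 0.43 y [0.2276 0.2354 0.2428] z [0.0549 0.0605]
  x 0.44 y [0.23   0.2379 0.2457] z [0.0553 0.0606]
  x 0.45 y [0.2325 0.2414 0.2482] z [0.0548 0.0605]
  x 0.46 y [0.235  0.2428 0.2493] z [0.0551 0.06
[... 1263 characters left out ...]
0.5136] z [0.0499 0.058 ]
  y 0.21 x [0.4957 0.5049 0.5134] z [0.0503 0.0571]
top trig 144
  x 0.41 y [0.2259 0.2309 0.2364] z [0.0538 0.0618]
  x 0.42 y [0.2261 0.2332 0.2415] z [0.0504 0.0625]
  x 0.43 y [0.2293 0.2356 0.2429] z [0.0545 0.0649]
  x 0.44 y [0.2323 0.2386 0.2459] z [0.0538 0.0611]
  x 0.45 y [0.2342 0.2401 0.2491] z [0.0532 0.0623]
  x 0.46 y [0.2366 0.242  0.2486] z [0.0513 0.0626]
top rel 0
top grip 0
top jaw 395
  x 0.51 y [0.0657 0.0846 0.1148] z [0.0523 0.069 ]
  x 0.54 y [0.0634 0.0741 0.0851] z [0.0619 0.0702]
  x 0.57 y [0.0665 0.0773 0.1132] z [0.0555 0.0671]
board ((498.3429260253906, 195.06820678710938), (141.20460510253906, 205.74510192871094), 87.03959655761719)
```

Both views agree: press origin is about (0.501, 0.244), yaw -93.1°, work axis z about 0.05. That puts the trigger front at about (0.438, 0.2295). I'll align the tool with the press (tool x = press -x, tool y = press y) and go down in front of the trigger.

```bash
python3 -m creep '[[[0,0,0.052,0,-3.15,0,1],[0,0,0,0,-3.15,4.5,1],[0,0,0,0,0,4.4,1],[0,0,0,0,0,4.4,1],[0,0,0,0,0,4.4,1],[0,0,0,0,0,4.4,1],[0,0,0,0,0,4.4,1],[0,0,0,0,0,0,1]]]'
python3 -m creep '[[[0,0,0,1,0,0,1],[0,0,0,0.5,0,0,1],[0,0,0,0.5,0,0,1],[0,0,0,0,0,0,1]]]'
```

```text
time: 5.05
ee_pos: [0.433, 0.2011, 0.0337]
tcp_rot: [-0.002, 0.724, 0.69, -0.003]
force: [-0.4, 0.3, -0.2]
opening: -0.0001
grasp_force: 0.0
time: 5.55
ee_pos: [0.4385, 0.2227, 0.0373]
tcp_rot: [0.001, 0.724, 0.69, 0.001]
force: [0.9, -1.0, 1.0]
opening: -0.0003
grasp_force: 0.7
```

```bash
python3 -m creep '[[[0,0,0,0.8,-0.1,0,1],[0,0,0,0.8,-0.15,0,1],[0,0,0,0.8,-0.15,0,1],[0,0,0,0,0,0,1]]]'
python3 -m creep '[[[0,0,0,0.6,-0.1,0,1],[0,0,0,0.3,-0.1,0,1],[0,0,0,0,0,0,1]]]'
python3 - <<'E'
from m import *
p=camera("scene"); print(px(p,[.47,.2,.05])); save(p,"s1.png",(250,150,430,270),4)
o,x,r=st(); print(x,o["force"])
E
```

```text
time: 6.05
ee_pos: [0.4352, 0.2462, 0.0365]
tcp_rot: [0.001, 0.724, 0.69, -0.0]
force: [1.3, -5.7, 3.4]
opening: 0.0001
grasp_force: 2.5
time: 6.42
ee_pos: [0.4344, 0.2547, 0.0365]
tcp_rot: [0.002, 0.724, 0.689, 0.0]
force: [2.5, -6.2, 1.2]
opening: -0.0004
grasp_force: 2.7
[325 188]
[0.4344 0.2547 0.0365] [ 2.5423 -6.0134  2.7757]
```

View pics/s1.png

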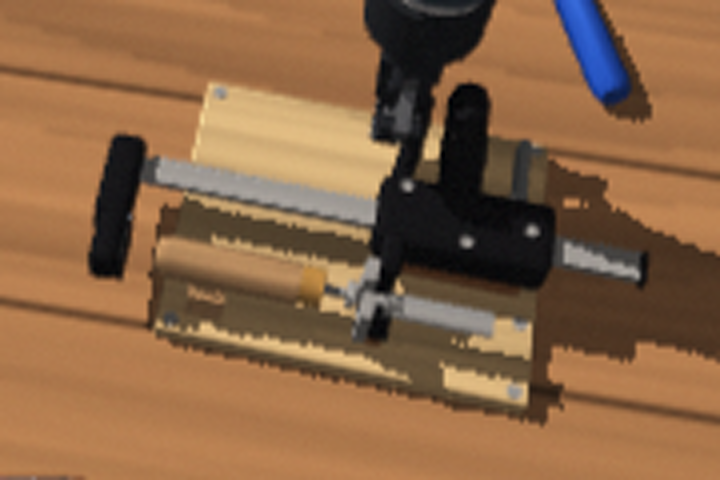

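The finger at crop (395,100) is pushing the trigger towards the grip (460,140), and there's still a little gap. I'll push a little further.

```bash
python3 -m creep '[[[0,0,0,0.3,0,0,1],[0,0,0,0,0,0,1]]]'; python3 -c "
from m import *
p=camera('wrist');W=cloud(p).reshape(-1,3)
for b in (.41,.42,.43,.44):
  k=(abs(W[:,0]-b)<.004)&(W[:,2]>.045)&(W[:,2]<.068)&(W[:,1]>.2)&(W[:,1]<.33)
  print(b,np.sort(W[k,1].round(3))[::4])
"
python3 -m creep '[[[0,0,0,0.2,0,0,1],[0,0,0,0,0,0,1]]]'
```

```text
time: 6.72
ee_pos: [0.4346, 0.2569, 0.0365]
tcp_rot: [0.002, 0.725, 0.689, -0.0]
force: [3.5, -8.3, 2.7]
opening: 0.0004
grasp_force: 3.7
0.41 [0.273 0.273 0.274 0.274 0.274 0.274 0.274 0.275 0.275 0.275 0.275 0.275
 0.275 0.276 0.276 0.276 0.276 0.276 0.276 0.276 0.277 0.277 0.277 0.277
 0.277 0.277 0.277 0.278 0.278 0.278 0.278 0.278 0.278 0.278 0.278 0.278
 0.278 0.278 0.279 0.279 0.279 0.279 0.279 0.279 0.279 0.279 0.28  0.28
 0.28  0.28  0.28  0.28  0.28  0.28  0.28  0.281 0.281 0.281 0.281 0.281
 0.281 0.281 0.281 0.281 0.282 0.282 0.282 0.282 0.282 0.282 0.282 0.282
 0.282 0.282 0.282 0.282 0.283 0.283 0.283 0.283 0.283 0.283 0.283 0.283
 0.283 0.283 0.283 0.283 0.283 0.284 0.284 0.284 0.284 0.284 0.284 0.284
 0.284 0.284 0.284 0.284 0.284 0.284 0.285 0.285 0.285 0.285 0.285 0.285
 0.285 0.285 0.285 0.285 0.285 0.285 0.285 0.285 0.285 0.285 0.285 0.285
 0.286 0.286 0.286 0.286 0.286 0.286 0.286 0.286 0.286 0.286 0.286 0.286
 0.286 0.286 0.286 0.286 0.286 0.286 0.286 0.286 0.286 0.286 0.286 0.286
 0.286 0.286 0.296 0.296 0.296 0.296 0.297 0.297 0.297 0.297 0.297 0.297
 0.297 0.
[... 12556 characters left out ...]
6 0.316 0.316 0.316 0.316 0.316
 0.316 0.316 0.316 0.316 0.317 0.317 0.317 0.317 0.317 0.317 0.317 0.317
 0.317 0.317 0.317 0.317 0.317 0.317 0.317 0.317 0.317 0.317 0.317 0.318
 0.318 0.318 0.318 0.318 0.318 0.318 0.318 0.318 0.318 0.318 0.318 0.318
 0.318 0.318 0.318 0.318 0.318 0.318 0.318 0.319 0.319 0.319 0.319 0.319
 0.319 0.319 0.319 0.319 0.319 0.319 0.319 0.319 0.319 0.319 0.319 0.319
 0.32  0.32  0.32  0.32  0.32  0.32  0.32  0.32  0.32  0.32  0.32  0.32
 0.32  0.32  0.32  0.32  0.32  0.32  0.32  0.32  0.32  0.32  0.32  0.32
 0.32  0.32  0.321]
time: 7.02
ee_pos: [0.4347, 0.2586, 0.0365]
tcp_rot: [0.003, 0.725, 0.689, -0.001]
force: [3.1, -8.5, 1.7]
opening: 0.0001
grasp_force: 3.9
```

At this point (TCP y about 0.257) the trigger angle is about 0.44, so the first stroke is done. Next, return and re-squeeze, two strokes per call.

```bash

python3 -m creep '[[[0,0,0,-1.2,0.1,0,1],[0,0,0,-1.2,0.1,0,1],[0,0,0,-1.2,0.1,0,1],[0,0,0,-1.2,0.1,0,1],[0,0,0,0,0,0,1],[0,0,0,1.2,-0.1,0,1],[0,0,0,1.2,-0.1,0,1],[0,0,0,1.2,-0.1,0,1],[0,0,0,1.1,-0.1,0,1],[0,0,0,0,0,0,1],[0,0,0,-1.2,0.1,0,1],[0,0,0,-1.2,0.1,0,1],[0,0,0,-1.2,0.1,0,1],[0,0,0,-1.2,0.1,0,1],[0,0,0,0,0,0,1],[0,0,0,1.2,-0.1,0,1],[0,0,0,1.2,-0.1,0,1],[0,0,0,1.2,-0.1,0,1],[0,0,0,1.2,-0.1,0,1],[0,0,0,0,0,0,1]]]'
cat > jaw.py <<'E'
from m import *
# jaw pad + handle gap, in press coordinates
ex=np.array([-.0543,-.9985]); ey=np.array([.9985,-.0543]); O=np.array([.5009,.2443])
o,x,r=st(); d=x[:2]-O; print("t",o["time"],"tcp tool-x",-d@ex,"tool-y",d@ey,"z",x[2],"F",np.array(o["force"]))
for n in("scene","top","wrist"):
    p=camera(n); W=cloud(p); P=(W[...,:2]-O); X=P@ex; Y=P@ey; Z=W[...,2]; C=p["frame"].astype(int)
    j=(X>.08)&(X<.21)&(Y>-.03)&(Y<.09)&(Z>.03)&(Z<.075)&(C.max(-1)<70)
    h=(X>-.01)&(X<.17)&(abs(Y-.069)<.010)&(Z>.045)&(Z<.07)&(C[...,0]-C[...,2]>40)&(C[...,0]>80)
    if n!="wrist" or j.sum()>20: print(n,"jaw X",np.percentile(X[j],[2,98]) if j.any() else None,"handle X",np.percentile(X[h],[1,2,98,99]) if h.any() else None,j.sum(),h.sum())
E
python3 jaw.py
```

```text
time: 9.52
ee_pos: [0.433, 0.2592, 0.036]
tcp_rot: [0.002, 0.724, 0.69, -0.001]
force: [0.4, -6.1, 1.4]
opening: -0.0001
grasp_force: 2.9
t 9.525 tcp tool-x 0.011193968107452153 tool-y -0.0686107334989727 z 0.03599618371896335 F [ 0.388  -6.0803  1.4241]
scene jaw X [0.1334 0.159 ] handle X [0.017  0.0194 0.1249 0.1261] 302 234
top jaw X [0.1348 0.1574] handle X [0.0184 0.0191 0.1549 0.1554] 270 309
```

The handle stands about 16 mm off and its butt is at X about 0.127. The jaw pad is at X about 0.134. Two more strokes are safe.

```bash

python3 -m creep '[[[0,0,0,-1.2,0.1,0,1],[0,0,0,-1.2,0.1,0,1],[0,0,0,-1.2,0.1,0,1],[0,0,0,-1.2,0.1,0,1],[0,0,0,0,0,0,1],[0,0,0,1.2,-0.1,0,1],[0,0,0,1.2,-0.1,0,1],[0,0,0,1.2,-0.1,0,1],[0,0,0,1.2,-0.1,0,1],[0,0,0,0,0,0,1],[0,0,0,-1.2,0.1,0,1],[0,0,0,-1.2,0.1,0,1],[0,0,0,-1.2,0.1,0,1],[0,0,0,-1.2,0.1,0,1],[0,0,0,0,0,0,1],[0,0,0,1.2,-0.1,0,1],[0,0,0,1.2,-0.1,0,1],[0,0,0,1.2,-0.1,0,1],[0,0,0,1.2,-0.1,0,1],[0,0,0,0,0,0,1]]]'
python3 jaw.py
```

```text
time: 12.18
ee_pos: [0.4327, 0.2577, 0.0359]
tcp_rot: [0.003, 0.724, 0.69, -0.003]
force: [0.3, -11.2, 2.5]
opening: -0.0001
grasp_force: 5.4
t 12.175 tcp tool-x 0.009657196160246405 tool-y -0.06878155087196731 z 0.035907523960458466 F [  0.3202 -11.1516   2.5208]
scene jaw X [0.1227 0.148 ] handle X [0.0068 0.0121 0.1187 0.1202] 302 242
top jaw X [0.1227 0.1467] handle X [0.0126 0.0136 0.1439 0.1443] 291 303
```

The handle is now going on (about 10 mm left). One full stroke next, then a careful one.

```bash

python3 -m creep '[[[0,0,0,-1.2,0.1,0,1],[0,0,0,-1.2,0.1,0,1],[0,0,0,-1.2,0.1,0,1],[0,0,0,-1.2,0.1,0,1],[0,0,0,0,0,0,1],[0,0,0,1.2,-0.1,0,1],[0,0,0,1.2,-0.1,0,1],[0,0,0,1.2,-0.1,0,1],[0,0,0,1.2,-0.1,0,1],[0,0,0,0,0,0,1]]]'
python3 jaw.py
python3 -m creep '[[[0,0,0,-1.2,0.1,0,1],[0,0,0,-1.2,0.1,0,1],[0,0,0,-1.2,0.1,0,1],[0,0,0,-1.2,0.1,0,1],[0,0,0,0,0,0,1],[0,0,0,1.2,-0.1,0,1],[0,0,0,0.9,-0.1,0,1],[0,0,0,0.5,-0.1,0,1],[0,0,0,0,0,0,1]]]'
```

```text
time: 13.58
ee_pos: [0.4327, 0.2576, 0.0359]
tcp_rot: [0.003, 0.724, 0.69, -0.003]
force: [-0.7, -10.4, 3.9]
opening: -0.0002
grasp_force: 5.4
t 13.575 tcp tool-x 0.009584614708437054 tool-y -0.06881303800402033 z 0.035926659252755816 F [ -0.667  -10.4191   3.8925]
scene jaw X [0.1162 0.1419] handle X [0.0065 0.0078 0.1123 0.1133] 307 240
top jaw X [0.1166 0.1407] handle X [0.0071 0.0076 0.1381 0.1385] 289 301
time: 14.85
ee_pos: [0.4326, 0.2365, 0.0361]
tcp_rot: [0.001, 0.724, 0.69, -0.002]
force: [-1.3, -7.6, 2.9]
opening: -0.0002
grasp_force: 3.7
```

```bash

python3 -m creep '[[[0,0,0,0.5,0,0,1],[0,0,0,0.5,0,0,1],[0,0,0,0.3,0,0,1],[0,0,0,0,0,0,1]]]'
python3 -m creep '[[[0,0,0,0.4,-0.1,0,1],[0,0,0,0,0,0,1]]]'; python3 jaw.py
```

```text
time: 15.35
ee_pos: [0.432, 0.2479, 0.0359]
tcp_rot: [0.002, 0.724, 0.689, -0.003]
force: [-3.0, -11.1, 6.8]
opening: 0.0002
grasp_force: 5.7
time: 15.6
ee_pos: [0.4321, 0.2523, 0.036]
tcp_rot: [0.002, 0.724, 0.689, -0.002]
force: [-1.2, -10.3, 3.8]
opening: -0.0
grasp_force: 5.0
t 15.6 tcp tool-x 0.0042526126962173704 tool-y -0.06916746833240223 z 0.03598725993445458 F [ -1.2062 -10.2831   3.7769]
scene jaw X [0.1118 0.1379] handle X [0.0033 0.0045 0.1081 0.1095] 309 240
top jaw X [0.1126 0.1363] handle X [-0.0008  0.0015  0.112   0.1332] 285 304
```

```bash

python3 -m creep '[[[0,0,0,0.3,0,0,1],[0,0,0,0.2,0,0,1],[0,0,0,0,0,0,1]]]'; python3 jaw.py
python3 -m creep '[[[0,0,0,-1.2,0.1,0,1],[0,0,0,-1.2,0.1,0,1],[0,0,0,-1.2,0.1,0,1],[0,0,0,-1.2,0.1,0,1],[0,0,0,0,0,0,1],[0,0,0,1.2,-0.1,0,1],[0,0,0,0.4,0,0,1],[0,0,0,0.3,0,0,1],[0,0,0,0.2,0,0,1],[0,0,0,0,0,0,1]]]'
```

```text
time: 16.12
ee_pos: [0.4324, 0.2568, 0.0359]
tcp_rot: [0.002, 0.724, 0.689, -0.003]
force: [-2.2, -10.7, 4.8]
opening: 0.0002
grasp_force: 5.7
t 16.125 tcp tool-x 0.008722208552410687 tool-y -0.06907217125331813 z 0.035941693805814745 F [ -2.161  -10.7116   4.8309]
scene jaw X [0.1103 0.1361] handle X [0.0012 0.0024 0.1071 0.1078] 306 235
top jaw X [0.1114 0.1351] handle X [-0.0006  0.0009  0.1094  0.1327] 285 303
time: 17.52
ee_pos: [0.4341, 0.2318, 0.036]
tcp_rot: [-0.0, 0.724, 0.69, -0.001]
force: [-2.5, -4.2, 1.0]
opening: 0.0
grasp_force: 1.9
```

```bash

python3 -m creep '[[[0,0,0,0.3,0,0,1],[0,0,0,0,0,0,1]]]'
python3 -m creep '[[[0,0,0,0.3,0,0,1],[0,0,0,0,0,0,1]]]'
python3 -m creep '[[[0,0,0,0.2,0,0,1],[0,0,0,0,0,0,1]]]'
```

```text
time: 17.77
ee_pos: [0.4341, 0.2343, 0.036]
tcp_rot: [0.0, 0.724, 0.689, -0.001]
force: [-3.0, -5.0, 2.4]
opening: -0.0002
grasp_force: 2.6
time: 18.02
ee_pos: [0.4338, 0.236, 0.0359]
tcp_rot: [0.001, 0.724, 0.689, -0.002]
force: [-3.1, -9.7, 4.0]
opening: 0.0002
grasp_force: 4.4
time: 18.27
ee_pos: [0.4337, 0.2374, 0.0359]
tcp_rot: [0.001, 0.725, 0.689, -0.003]
force: [-3.7, -10.4, 5.5]
opening: -0.0003
grasp_force: 5.3
```

```bash

python3 -m creep '[[[0,0,0,0.25,0,0,1],[0,0,0,0,0,0,1]]]' | grep -E 'ee|force: \['
python3 -m creep '[[[0,0,0,0.25,0,0,1],[0,0,0,0,0,0,1]]]'| grep -E 'ee|force: \['
python3 -m creep '[[[0,0,0,0.2,0,0,1],[0,0,0,0,0,0,1]]]'| grep -E 'ee|force: \['; python3 jaw.py
```

```text
ee_pos: [0.4335, 0.2392, 0.0359]
force: [-4.5, -13.1, 7.2]
ee_pos: [0.4333, 0.2407, 0.0359]
force: [-5.8, -15.6, 9.1]
ee_pos: [0.4333, 0.2418, 0.0359]
force: [-4.6, -18.8, 10.2]
t 19.025 tcp tool-x -0.006181524505824744 tool-y -0.06738116784284999 z 0.03586522543976214 F [ -4.5718 -18.7898  10.2386]
scene jaw X [0.1102 0.1358] handle X [0.0006 0.0017 0.1061 0.1074] 312 237
top jaw X [0.1108 0.134 ] handle X [-0.0034 -0.0005  0.1084  0.1093] 279 306
```

Force reaches about 19 N and the jaw and handle no longer advance, so the hard stop is reached. I'll back off, raise and check the ferrule–bolster joint.

```bash

python3 -m creep '[[[0,0,0,-1.2,0,0,1],[0,0,0,-1.2,0,0,1],[0,0,0,-1.2,0,0,1],[0,0,0,0,0,-5,1],[0,0,0,0,3.0,-5,1],[0,0,0,0,3.0,-2,1],[0,0,0,0,0,0,1]]]'
python3 jaw.py; python3 - <<'E'
from m import *
p=camera("wrist"); u=px(p,[.570,.235,.06]); print(u)
a,b=max(0,min(u[0]-80,352)),max(0,min(u[1]-50,264)); save(p,"w2.png",(a,b,a+160,b+120),5)
E
```

```text
time: 20.05
ee_pos: [0.4981, 0.2091, 0.1589]
tcp_rot: [0.001, 0.725, 0.689, 0.004]
force: [-0.6, 0.4, 0.5]
opening: -0.0001
grasp_force: 0.0
t 20.05 tcp tool-x -0.0353409108767154 tool-y -0.0008394665913087936 z 0.1589224179309662 F [-0.5827  0.436   0.5038]
scene jaw X [0.1121 0.1371] handle X [0.0009 0.0024 0.1067 0.1078] 300 237
top jaw X [0.1122 0.1361] handle X [0.021  0.0216 0.1332 0.1335] 287 244
wrist jaw X [0.1129 0.1304] handle X [0.0018 0.0024 0.1091 0.1109] 1730 2957
[359 151]
```

View pics/w2.png

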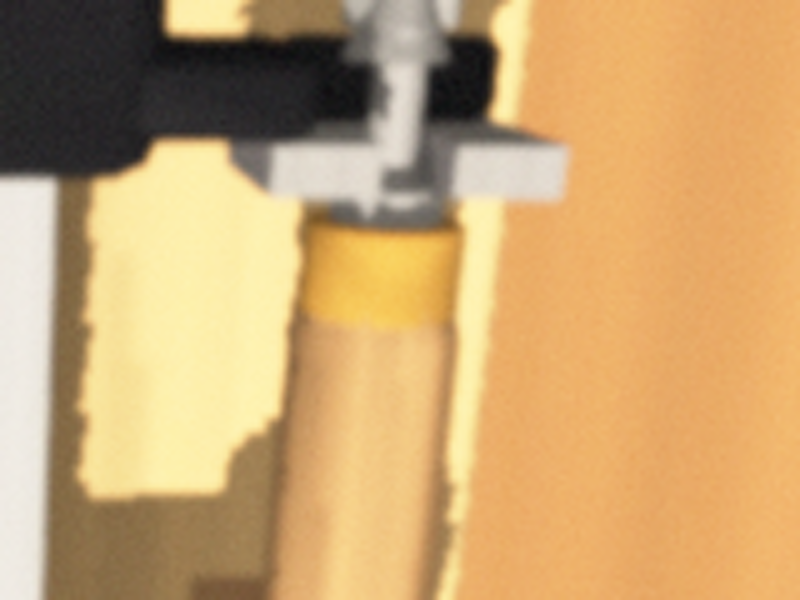

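The brass ferrule (crop 310–460, 225) sits tight on the bolster with no tang visible, and its measured X of 0.002 is the home value. Now the release lever.

```bash

python3 -m creep '[[[0,0,0,4.25,-1.5,0,1],[0,0,0,4.25,-1.5,0,1],[0,0,0,4.25,-1.5,0,1],[0,0,0,4.25,-1.5,0,1],[0,0,0,0,0,0,1],[0,0,0,0,0,4,1],[0,0,0,0,0,4,1],[0,0,0,0,0,4.3,1],[0,0,0,0,0,0,1]]]'
python3 -m creep '[[[0,0,0,-1.0,0,0,1],[0,0,0,-1.0,0,0,1],[0,0,0,-0.5,0,0,1],[0,0,0,0,0,0,1]]]'; python3 jaw.py
```

```text
time: 21.38
ee_pos: [0.4383, 0.3775, 0.0294]
tcp_rot: [-0.001, 0.724, 0.689, -0.005]
force: [-1.3, 0.8, -0.2]
opening: -0.0003
grasp_force: 0.0
time: 21.88
ee_pos: [0.4418, 0.3558, 0.0344]
tcp_rot: [0.0, 0.724, 0.689, 0.001]
force: [-0.2, 0.5, 0.3]
opening: -0.0002
grasp_force: 0.5
t 21.875 tcp tool-x 0.10817178773498505 tool-y -0.0650436638759449 z 0.034380389231598085 F [-0.2334  0.5059  0.3328]
scene jaw X [0.1191 0.1449] handle X [0.0009 0.0021 0.1073 0.1084] 309 234
top jaw X [0.1253 0.1476] handle X [-0.0007  0.0008  0.1088  0.1228] 275 303
```

```bash

python3 -m creep '[[[0,0,0,-0.4,0.3,0,1],[0,0,0,-0.3,0.3,0,1],[0,0,0,0,0,0,1],[0,0,0,0,0,0,1],[0,0,0,0,0,0,1],[0,0,0,0,0,0,1]]]'; python3 jaw.py
```

```text
time: 22.78
ee_pos: [0.4466, 0.3488, 0.0332]
tcp_rot: [-0.0, 0.724, 0.69, -0.0]
force: [-1.8, 2.0, -1.7]
opening: 0.0
grasp_force: 1.4
t 22.775 tcp tool-x 0.10143898807243715 tool-y -0.05992013573342658 z 0.033184494065974735 F [-1.7656  1.9681 -1.7312]
scene jaw X [0.1593 0.1851] handle X [0.001  0.002  0.1067 0.1078] 304 244
top jaw X [0.1609 0.1826] handle X [-0.0004  0.0008  0.1084  0.1085] 270 298
```

The jaw is back (pad X about 0.161) and the handle is still home. Now I'll go over the gouge with the gripper part open.

```bash

python3 -m creep '[[[0,0,0,1.5,0,0,1],[0,0,0,0.5,0,-2,1],[0,0,0,0,0,-5,1],[0,0,0,0,0,-5,1],[0,0,0,-4,3.2,0,0.45],[0,0,0,-4,3.2,0,0.45],[0,0,0,-4,3.2,0,0.45],[0,0,0,-4.1,3.3,0,0.45],[0,0,0,0,0,0,0.45],[0,0,0,0,0,0,0.45]]]'
python3 - <<'E'
from m import *
ex=np.array([-.0543,-.9985]); ey=np.array([.9985,-.0543]); O=np.array([.5009,.2443])
o,x,r=st(); d=x[:2]-O; print("tool-x",-d@ex,"tool-y",d@ey,x,r.as_matrix()[:,0],o["opening"])
p=camera("wrist"); q=camera("top")
for n,c in(("w",p),("t",q)):
    for k in("gouge","handle_mid","foam_pocket","gouge2"): print(n,k,[(round(e["conf"],2),np.array(e["location"])) for e in mark_of(c,k)[:3]])
W=cloud(p).reshape(-1,3); P=W[:,:2]-O; X=P@ex; Y=P@ey
for b in(.02,.04,.06,.08):
    k=(abs(X-b)<.004)&(abs(Y-.069)<.025)&(W[:,2]>.045)&(W[:,2]<.075)
    if k.any(): print(b,np.percentile(Y[k],[2,50,98]),np.percentile(W[k,2],[50,95]))
E
```

```text
time: 24.18
ee_pos: [0.5691, 0.2019, 0.1535]
tcp_rot: [0.0, 0.724, 0.689, 0.0]
force: [-0.4, 0.4, 0.1]
opening: 0.0468
grasp_force: 0.0
tool-x -0.03866716988211655 tool-y 0.07037598482633778 [0.5691 0.2019 0.1535] [ 0.0493  0.9988 -0.0001] 0.0468323018707641
w gouge [(0.73, array([0.5731, 0.2473, 0.0505])), (0.47, array([0.4463, 0.228 , 0.0454]))]
w handle_mid [(0.8, array([0.5674, 0.1817, 0.0505]))]
w foam_pocket [(0.7, array([ 0.7575,  0.0029, -0.0016]))]
w gouge2 [(0.73, array([0.5731, 0.2473, 0.0505])), (0.47, array([0.4463, 0.228 , 0.0454]))]
t gouge [(0.83, array([ 0.5248, -0.3001,  0.034 ])), (0.75, array([0.247 , 0.3814, 0.0132]))]
t handle_mid [(0.8, array([0.5711, 0.1847, 0.0477])), (0.55, array([0.3038, 0.3975, 0.0161]))]
t foam_pocket [(0.95, array([ 0.5448, -0.2112,  0.0379]))]
t gouge2 [(0.83, array([ 0.5248, -0.3001,  0.034 ])), (0.75, array([0.247 , 0.3814, 0.0132]))]
0.02 [0.0569 0.0694 0.0814] [0.0613 0.0634]
0.04 [0.0564 0.0691 0.0817] [0.0619 0.0636]
0.06 [0.0571 0.0695 0.0821] [0.062  0.0639]
0.08 [0.0567 0.0688 0.0817] [0.0619 0.064 ]
```

Y is centred to 1 mm and the handle top is at 0.064. Descend, grip, lift.

```bash

python3 -m creep '[[[0,0,0,-0.1,-0.1,4,0.45],[0,0,0,0,0,4,0.45],[0,0,0,0,0,3,0.45],[0,0,0,0,0,0.95,0.45],[0,0,0,0,0,0,0.45],[0,0,0,0,0,0,1],[0,0,0,0,0,0,1],[0,0,0,0,0,0,1],[0,0,0,0,0,0,1]]]' 50
```

```text
time: 25.8
ee_pos: [0.5692, 0.201, 0.0356]
tcp_rot: [0.001, 0.724, 0.69, 0.002]
force: [-0.4, -0.9, 6.7]
opening: 0.0252
grasp_force: 50.9
```

```bash

python3 -m creep '[[[0,0,0,0,0,-1,1],[0,0,0,0,0,-2,1],[0,0,0,0,0,-4,1],[0,0,0,0,0,-5,1],[0,0,0,0,0,-4,1],[0,0,0,0,0,0,1],[0,0,0,0,0,0,1]]]' 
python3 - <<'E'
from m import *
p=camera("top"); W=cloud(p); C=p["frame"].astype(int)
# foam region
for nm in("top","scene"):
    p=camera(nm); print(nm,[(k,[(round(e["conf"],2),np.array(e["location"])) for e in mark_of(p,k)[:2]]) for k in("foam_pocket","gouge2")])
    W=cloud(p); 
    if nm=="top":
        u=px(p,[.55,-.25,.03]); print(u); a,b=u[0]-50,u[1]-60; save(p,"t2.png",(a,b,a+100,b+110),5); np.savez("t2.npz",W=W,C=p["frame"])
E
```

```text
time: 26.68
ee_pos: [0.5669, 0.2005, 0.193]
tcp_rot: [-0.0, 0.724, 0.69, -0.001]
force: [-0.8, -0.1, -2.2]
opening: 0.0251
grasp_force: 50.4
top [('foam_pocket', [(0.94, array([ 0.5512, -0.2111,  0.0354]))]), ('gouge2', [(0.95, array([ 0.5236, -0.3029,  0.0321])), (0.54, array([0.2438, 0.3811, 0.0145]))])]
[359 193]
scene [('foam_pocket', [(0.71, array([ 0.5498, -0.2076,  0.0332])), (0.54, array([0.5758, 0.2419, 0.047 ]))]), ('gouge2', [(0.92, array([0.5673, 0.2464, 0.2047])), (0.73, array([0.2428, 0.381 , 0.0168]))])]
```

View pics/t2.png

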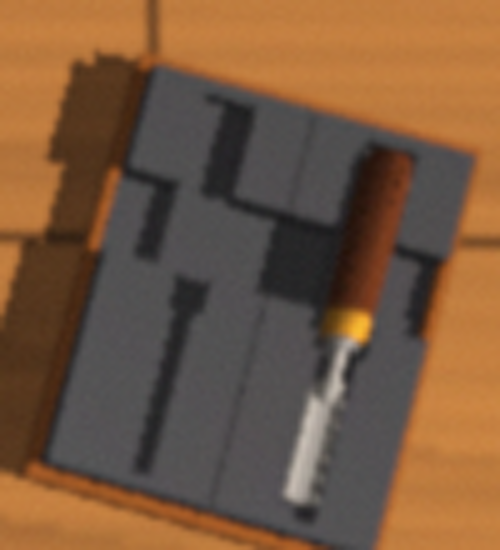

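Top crop: the empty pocket has its handle bay at (232,150), bolster at about (190,290) and blade channel down to (145,470), with the finger channel crossing at about y 220. Gouge2 lies beside it. I'll carry the gouge to a spot where the wrist camera can see the pocket closely.

```bash

python3 -m creep '[[[0,0,0,-5.3,-1.2,-0.6,1],[0,0,0,-5.3,-1.2,-0.6,1],[0,0,0,-5.3,-1.2,-0.6,1],[0,0,0,-5.3,-1.2,-0.6,1],[0,0,0,-5.3,-1.2,-0.6,1],[0,0,0,-5.3,-1.2,-0.6,1],[0,0,0,-5.3,-1.2,-0.6,1],[0,0,0,-5.3,-1.2,-0.6,1],[0,0,0,-5.3,-1.2,-0.6,1],[0,0,0,-5.3,-1.2,-0.6,1],[0,0,0,0,0,0,1],[0,0,0,0,0,0,1]]]'
python3 - <<'E'
from m import *
o,x,r=st(); print(x,r.as_matrix()[:,0])
p=camera("wrist"); save(p,"w3.png",s=1.5); np.savez("w3.npz",W=cloud(p),C=p["frame"])
for k in("foam_pocket","gouge2","gouge"): print(k,[(round(e["conf"],2),np.array(e["location"]),px(p,e["location"])) for e in mark_of(p,k)[:3]])
E
```

```text
time: 28.52
ee_pos: [0.4216, -0.3224, 0.2534]
tcp_rot: [-0.001, 0.724, 0.689, 0.0]
force: [-0.5, 0.6, -1.3]
opening: 0.0247
grasp_force: 50.4
[ 0.4216 -0.3224  0.2534] [0.0494 0.9988 0.0012]
foam_pocket [(0.77, array([ 0.5469, -0.2059,  0.0326]), array([373,  41]))]
gouge2 [(0.95, array([ 0.5223, -0.3003,  0.033 ]), array([347, 131])), (0.85, array([ 0.4242, -0.2753,  0.2685]), array([263, 168]))]
gouge [(0.95, array([ 0.5223, -0.3003,  0.033 ]), array([347, 131])), (0.85, array([ 0.4242, -0.2753,  0.2685]), array([263, 168]))]
```

View pics/w3.png

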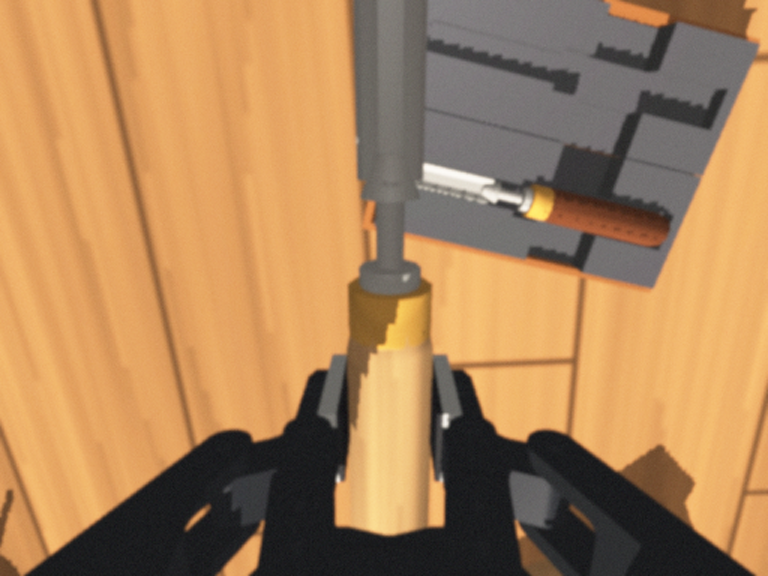

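The held gouge has its ferrule tight on the bolster (390,280). The pocket is at upper right: blade channel (430–580, 40–85), handle bay running to (715,110). Next, fit the pocket's shape model to the depth, and measure the gouge in the hand.

```bash
cat > fit.py <<'E'
from m import *
from scipy.optimize import minimize
import sys
def model(q,x,y,zt):
    z=np.full(len(x),zt)
    z=np.where((x>-.098)&(x<-.003)&(abs(y)<.010),zt-.008,z)
    z=np.where((x>-.003)&(x<.119)&(abs(y)<.0145),zt-.014,z)
    z=np.where((x>.018)&(x<.066),zt-.023,z); return z
def loc(q,W):
    d=W[:,:2]-q[:2]; c,s=np.cos(q[2]),np.sin(q[2]); return d@[c,s],d@[-s,c]
for f in("w3.npz","t2.npz"):
    W=np.load(f)["W"].reshape(-1,3)
    W=W[np.isfinite(W[:,0])&(W[:,2]<.045)&(W[:,2]>.005)]
    q0=np.array([.548,-.2095,-.26])
    def cost(v):
        q=q0+v[:3]*[.01,.01,.05]; x,y=loc(q0,W); m=(x>-.11)&(x<.135)&(abs(y)<.04)
        x,y=loc(q,W[m]); return np.minimum(abs(W[m,2]-model(q,x,y,.036+v[3]*.01)),.006).mean()
    best=min((minimize(cost,[a,b,c,0],method="Nelder-Mead",options=dict(initial_simplex=np.array([a,b,c,0])+np.vstack([np.zeros(4),.4*np.eye(4)]),maxiter=600)) for a in(-.4,.4) for b in(-.4,.4) for c in(-.8,0,.8)),key=lambda r:r.fun)
    v=best.x; print(f,"cost",best.fun,"pose",q0+v[:3]*[.01,.01,.05],"ztop",.036+v[3]*.01)
    # foam top outline yaw
    k=W[(W[:,2]>.031)&(W[:,0]>.38)&(W[:,0]<.72)&(W[:,1]<-.12)&(W[:,1]>-.42)]
    print(" outline",cv2.minAreaRect((k[:,:2]*1000).astype(np.float32)))
# gouge in hand
d=np.load("w3.npz"); W=d["W"].reshape(-1,3); C=d["C"].reshape(-1,3).astype(int)
o,t,r=st(); L=(W-t)@r.as_matrix()
m=np.isfinite(L[:,0])&(abs(L[:,1])<.03)&(L[:,2]<.0)&(L[:,2]>-.05)
for b in np.arange(.016,.14,.004 if 0 else .006):
    k=m&(abs(L[:,0]-b)<.0015)
    if k.any(): print(round(b,3),"y",np.percentile(L[k,1],[2,98]),"ztop",np.percentile(L[k,2],[2]))
br=m&(C[:,0]-C[:,2]>90)&(C[:,0]>130)&(L[:,0]>.015); print("ferrule front x",np.percentile(L[br,0],[50,95,99]))
E
python3 fit.py
```

```text
w3.npz cost 0.001390550860515558 pose [ 0.5485 -0.211  -0.2775] ztop 0.035949953623658853
 outline ((546.2296142578125, -258.657958984375), (185.51373291015625, 234.9267578125), 74.2235336303711)
t2.npz cost 0.002380645103230882 pose [ 0.549  -0.2084 -0.2797] ztop 0.03629864986320347
 outline ((545.9781494140625, -256.0960998535156), (186.16989135742188, 234.56497192382812), 74.10648345947266)
0.016 y [-0.0139  0.0104] ztop [-0.0279]
0.022 y [-0.0133  0.0098] ztop [-0.0271]
0.028 y [-0.0131  0.0097] ztop [-0.0272]
0.034 y [-0.0129  0.0096] ztop [-0.0273]
0.04 y [-0.01    0.0067] ztop [-0.0238]
0.046 y [-0.0052  0.0024] ztop [-0.0191]
0.052 y [-0.0051  0.0024] ztop [-0.019]
0.058 y [-0.0051  0.0023] ztop [-0.0188]
0.064 y [-0.0088  0.0056] ztop [-0.0195]
0.07 y [-0.0099  0.0073] ztop [-0.017]
0.076 y [-0.0098  0.0074] ztop [-0.0147]
0.082 y [-0.0102  0.0074] ztop [-0.0145]
0.088 y [-0.0101  0.0075] ztop [-0.0148]
0.094 y [-0.0096  0.0074] ztop [-0.0146]
0.1 y [-0.0102  0.0076] ztop [-0.0145]
0.106 y [-0.01    0.0073] ztop [-0.0147]
ferrule front x [0.0265 0.0362 0.0371]
```

```bash

python3 -m creep '[[[0,0,0,3.5,3.6,0,1],[0,0,0,3.5,3.6,0,1],[0,0,0,3.5,3.6,0,1],[0,0,0,3.5,3.6,0,1],[0,0,0,3.6,3.6,0,1],[0,0,-0.168,0,0,0.5,1],[0,0,-0.168,0,0,0.5,1],[0,0,-0.168,0,0,0.5,1],[0,0,-0.168,0,0,0.5,1],[0,0,-0.168,0,0,0.5,1],[0,0,-0.168,0,0,0.5,1],[0,0,-0.168,0,0,0.5,1],[0,0,-0.167,0,0,0.5,1],[0,0,0,0,0,0,1],[0,0,0,0,0,0,1]]]'
python3 - <<'E'
from m import *
p=camera("wrist"); save(p,"w4.png",s=1.5); np.savez("w3.npz",W=cloud(p),C=p["frame"])
for k in("foam_pocket","gouge2","gouge"): print(k,[(round(e["conf"],2),np.array(e["location"]),px(p,e["location"])) for e in mark_of(p,k)[:3]])
p=camera("scene"); np.savez("t2.npz",W=cloud(p),C=p["frame"])
o,x,r=st(); print(x,r.as_matrix())
E
python3 fit.py
```

```text
time: 30.6
ee_pos: [0.6102, -0.1552, 0.214]
tcp_rot: [0.0, 0.139, 0.99, 0.0]
force: [-0.3, 0.9, -1.7]
opening: 0.0249
grasp_force: 50.4
foam_pocket [(0.75, array([ 0.5477, -0.2097,  0.0332]), array([193, 122]))]
gouge2 [(0.91, array([ 0.526 , -0.2977,  0.0346]), array([104, 125])), (0.8, array([ 0.5696, -0.142 ,  0.2283]), array([267, 183]))]
gouge [(0.91, array([ 0.526 , -0.2977,  0.0346]), array([104, 125])), (0.8, array([ 0.5696, -0.142 ,  0.2283]), array([267, 183]))]
[ 0.6103 -0.1558  0.214 ] [[-0.9618  0.2739  0.0004]
 [ 0.2739  0.9618 -0.    ]
 [-0.0004  0.0001 -1.    ]]
w3.npz cost 0.001211530701039969 pose [ 0.5479 -0.2111 -0.2759] ztop 0.03607714305391159
 outline ((545.493408203125, -259.27960205078125), (186.2601776123047, 234.6530303955078), 73.97112274169922)
t2.npz cost 0.0023662313356426854 pose [ 0.5508 -0.2107 -0.2672] ztop 0.0351934960163651
 outline ((548.66455078125, -256.5439453125), (188.554931640625, 236.8646240234375), 74.33692932128906)
0.016 y [-0.0232  0.0207] ztop [-0.0477]
0.022 y [-0.0132  0.0109] ztop [-0.0278]
0.028 y [-0.0126  0.0103] ztop [-0.0274]
0.034 y [-0.0125  0.0103] ztop [-0.0274]
0.04 y [-0.0126  0.0103] ztop [-0.0271]
0.046 y [-0.009   0.0071] ztop [-0.0235]
0.052 y [-0.0047  0.0029] ztop [-0.019]
0.058 y [-0.0046  0.0028] ztop [-0.0191]
0.064 y [-0.0078  0.006 ] ztop [-0.0196]
0.07 y [-0.0094  0.0073] ztop [-0.0186]
0.076 y [-0.0094  0.0078] ztop [-0.016]
0.082 y [-0.0096  0.0078] ztop [-0.0147]
0.088 y [-0.0097  0.0079] ztop [-0.0148]
0.094 y [-0.0096  0.0078] ztop [-0.0147]
0.1 y [-0.0096  0.0078] ztop [-0.0147]
0.106 y [-0.0097  0.0078] ztop [-0.0148]
0.112 y [-0.0093  0.0078] ztop [-0.0148]
ferrule front x [0.0308 0.0402 0.0727]
```

View pics/w4.png

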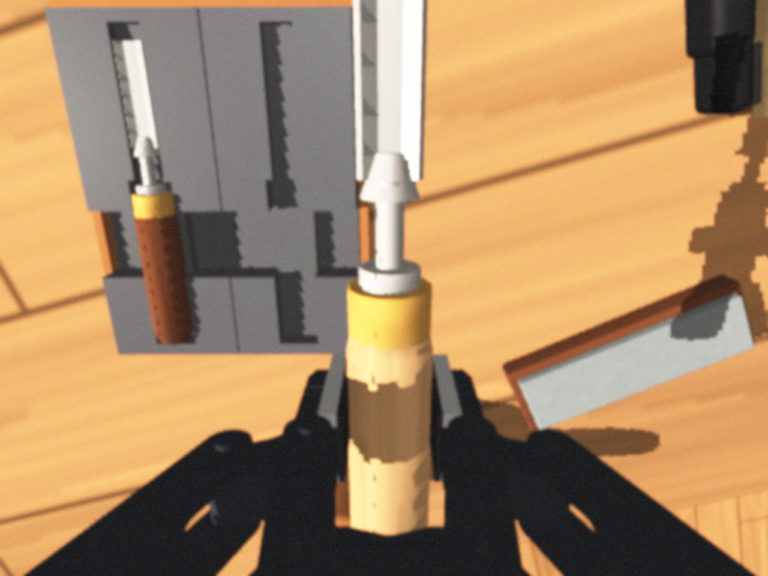

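Pocket estimates, corrected by the wrist bias seen on the held gouge, give P about (0.5497, -0.2102) with yaw -0.276. The TCP target is then (0.5917, -0.2222). Move over and go down to a hover.

```bash

python3 -m creep '[[[0,0,0,0,-3.5,0,1],[0,0,0,0,-3.4,0,1],[0,0,0,0,0,4,1],[0,0,0,0,0,4,1],[0,0,0,0,0,4,1],[0,0,0,0,0,3.4,1],[0,0,0,0,0,0,1],[0,0,0,0,0,0,1],[0,0,0,0,0,0,1]]]'
python3 - <<'E'
from m import *
o,x,r=st(); d=np.array([.5917,-.2222,x[2]])-x; print("need tool cm",r.inv().apply(d)*100,r.as_matrix()[:,0],x)
E
```

```text
time: 31.98
ee_pos: [0.593, -0.223, 0.0621]
tcp_rot: [0.002, 0.138, 0.99, -0.001]
force: [1.4, 0.3, -1.0]
opening: 0.0251
grasp_force: 50.4
need tool cm [ 0.1476  0.0431 -0.0006] [-0.9619  0.2734 -0.004 ] [ 0.593  -0.223   0.0621]
```

```bash

python3 -m creep '[[[0,0,0,0.1,0.04,1.5,1],[0,0,0,0,0,1.0,1],[0,0,0,0,0,0,1],[0,0,0,0,0,0,1]]]'
python3 -m creep '[[[0,0,0,0,0,0.4,1],[0,0,0,0,0,0,1]]]'
python3 - <<'E'
from m import *
o,x,r=st(); d=np.array([.5917,-.2222,x[2]])-x; print("need tool cm",r.inv().apply(d)*100,np.array(o["force"]),np.array(o["moment"]))
E
python3 -m creep '[[[0,0,0,0,0,0.4,1],[0,0,0,0,0,0,1]]]'
```

```text
time: 32.48
ee_pos: [0.5903, -0.2215, 0.0346]
tcp_rot: [-0.0, 0.138, 0.99, 0.0]
force: [0.2, -0.3, -0.2]
opening: 0.0247
grasp_force: 50.4
time: 32.72
ee_pos: [0.5904, -0.2215, 0.0306]
tcp_rot: [-0.0, 0.138, 0.99, 0.0]
force: [0.5, -0.0, -1.6]
opening: 0.0249
grasp_force: 50.4
need tool cm [-0.1474 -0.0351 -0.    ] [ 0.5126 -0.0345 -1.6257] [-0.0132 -0.0496  0.0099]
time: 32.98
ee_pos: [0.5902, -0.2214, 0.0264]
tcp_rot: [-0.0, 0.138, 0.99, 0.0]
force: [-0.5, 0.4, -1.6]
opening: 0.0249
grasp_force: 50.4
```

It's entering freely, with no force 8 mm below the foam top. Continue down.

```bash

python3 -m creep '[[[0,0,0,-0.1,0,0.3,1],[0,0,0,0,0,0,1]]]'
python3 -m creep '[[[0,0,0,0,0,0.25,1],[0,0,0,0,0,0,1],[0,0,0,0,0,0,1]]]'
```

```text
time: 33.22
ee_pos: [0.5913, -0.2217, 0.0235]
tcp_rot: [-0.0, 0.138, 0.99, 0.0]
force: [-0.0, -0.9, -1.2]
opening: 0.0249
grasp_force: 50.4
time: 33.6
ee_pos: [0.5917, -0.2219, 0.022]
tcp_rot: [0.0, 0.138, 0.99, -0.0]
force: [-2.7, 0.6, 5.5]
opening: 0.0251
grasp_force: 54.5
```

Floor contact (5.5 N). Open, rise and look.

```bash

python3 -m creep '[[[0,0,0,0,0,0,0.62],[0,0,0,0,0,0,0.55],[0,0,0,0,0,0,0.5],[0,0,0,0,0,0,0.5],[0,0,0,0,0,-2,0.5],[0,0,0,0,0,-4,0.5],[0,0,0,-1,0,-5,0.5],[0,0,0,-3,0,-5,0.5],[0,0,0,-3,0,-3,0.5],[0,0,0,0,0,0,0.5],[0,0,0,0,0,0,0.5]]]'
python3 - <<'E'
from m import *
p=camera("wrist"); save(p,"w5.png",s=1.5); W=cloud(p).reshape(-1,3)
P=np.array([.5497,-.2102]); a=-.277; d=W[:,:2]-P; x=d@[np.cos(a),np.sin(a)]; y=d@[-np.sin(a),np.cos(a)]
for b in(-.07,-.04,-.01,.01,.03,.05,.08,.10,.112,.118):
    k=(abs(x-b)<.003)&(abs(y)<.006)
    if k.any(): print(b,"z",np.nanpercentile(W[k,2],[5,50,95]))
t=camera("top")
for k in("gouge","handle_mid","jaw_head","mallet","oilstone","rosette"): print(k,[(round(e["conf"],2),np.array(e["location"])) for e in mark_of(t,k)[:3]])
E
python3 jaw.py
```

```text
time: 34.98
ee_pos: [0.6579, -0.2406, 0.2098]
tcp_rot: [-0.001, 0.138, 0.99, 0.0]
force: [-0.2, 0.6, -0.5]
opening: 0.0426
grasp_force: 0.0
-0.04 z [0.0315 0.0333 0.0355]
-0.01 z [0.0275 0.0373 0.04  ]
0.01 z [0.045  0.0471 0.0485]
0.03 z [0.0459 0.0477 0.049 ]
0.05 z [0.0465 0.0481 0.0494]
0.08 z [0.0468 0.0479 0.0492]
0.1 z [0.2827 0.2895 0.2935]
0.112 z [0.0431 0.0453 0.047 ]
0.118 z [0.0312 0.0357 0.0366]
gouge [(0.86, array([ 0.5488, -0.2083,  0.036 ])), (0.77, array([0.2454, 0.3809, 0.0157]))]
handle_mid [(0.91, array([0.3026, 0.4026, 0.0161])), (0.76, array([ 0.6074, -0.2255,  0.0341]))]
jaw_head [(0.35, array([0.5002, 0.2507, 0.0005]))]
mallet [(0.68, array([ 0.7822, -0.2415, -0.0015]))]
oilstone [(0.97, array([ 0.7562,  0.0073, -0.0006]))]
rosette [(0.9, array([0.7717, 0.2543, 0.0012]))]
t 35.375 tcp tool-x -0.47580910597946485 tool-y 0.18340387245445755 z 0.21090649026041974 F [0.1328 0.1178 0.6879]
scene jaw X [0.1596 0.185 ] handle X [0.0999 0.1005 0.1577 0.1583] 299 2
top jaw X [0.1614 0.1823] handle X [0.1588 0.1589 0.1603 0.1603] 253 2
```

View pics/w5.png

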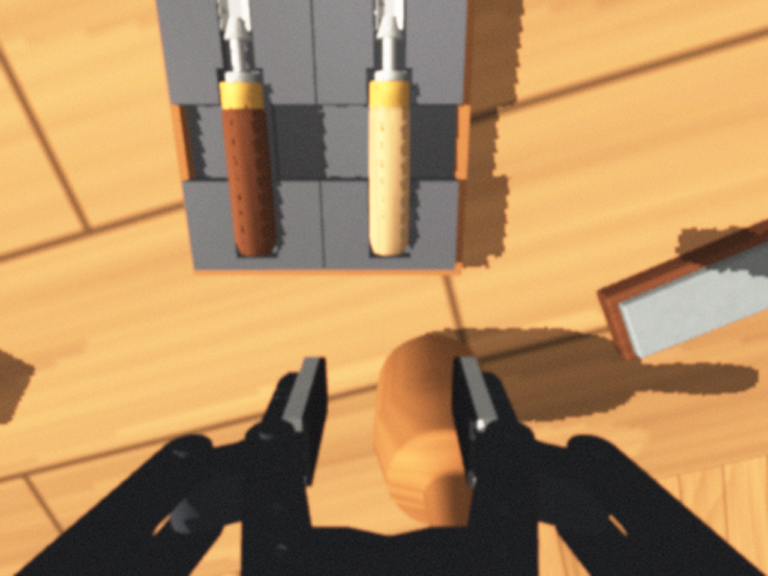

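The gouge lies fully in its pocket: the handle's top is at z 0.048 along its whole length, as seated. The jaw is fully open, the other objects haven't moved and the gripper is clear.

```bash
python3 -c "
from h import *
print(workorder.sign_off())"
```

```text
the job is handed in; nothing more can be done
None
```

I pressed the handle fully home with the trigger, ran the jaw all the way back with the release lever, seated the gouge in the empty foam pocket, and handed the job in at about 35 s; no verdict came back.

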